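Slide a thin board out to its cut line for sawing

ROBOT

A 7-joint arm with a two-finger parallel gripper is mounted at the origin on the work surface. World frame = base frame: x ahead of the robot, y to its left, z up, the work surface at z = 0. Lengths are in m, angles in rad, forces in N, time in s.
With the tool pointing down it reaches from about 0.425 to 0.875 m from the base axis. Payload 9.9 kg.
Tool frame: the origin (TCP) lies on the centre line of the jaws, within the pads' length; the fingertips stand 25 mm ahead of it and the grasp point (between the pads) lies 6 mm ahead of it; z points along the fingers, y is the direction in which the jaws open and shut (so a half turn about z gives the same grasp; the last joint's range is limited). The gripper opens to 85 mm and grips with 20 to 120 N. Pads are 22 mm wide; open, the fingers measure 114 mm over their backs; the gripper's body (76 mm by 85 mm) begins 54 mm behind the grasp point. The pads swing forward as they close: fully open they stand 13 mm farther back than shut.
Start: joints at [-1.253, 0.576, 0.025, 1.437, -0.015, 1.129, -0.057], TCP at [0.264, 0.621, 0.256] pointing down, gripper open.
Joint ranges: [-2.76, 2.76], [-0.34, 2.15], [-1.52, 1.57], [0.19, 2.46], [-1.09, 4.23], [0.17, 1.99], [-2.82, 2.82]. Speed limits (rad/s): [2.22, 2.22, 3.01, 3.01, 3.14, 3.14, 3.14].

INTERFACE

Orientations are given as a 3x3 rotation matrix whose columns are the frame's x, y, z axes.
In Python, from bench import read_state, camera, close_job, search_frame gives the robot as it stands.
- The arm moves only by the tool arm_command, never from a script. Its argument "moves" is a list that holds one entry, the list of rows, each a list of 7 numbers: the gripper's target within -1 to 1 (fully open at 1, half-way at 0, shut at -1), then the shift along the tool's x, y, z in m, then the turn, a rotation vector about the tool's x, y, z in rad. In form: [[[gripper, dx, dy, dz, ax, ay, az], ...]]. A call has 1 to 20 rows; each row is the pose to reach, as a shift and turn from the pose commanded when the call began, along the tool's axes at that moment; what a row does not reach only later rows make up. A row lasts 1/10 s, in which the tool goes at most 50 mm and 8.59 degrees, less where a joint would pass 70% of its speed; a pose out of reach is approached as far as the arm can. A call with a gripper value outside its range is refused whole. The fingers move at their own pace and stop on an object; the grip force is fixed at half the most. Time passes only in rows, so rows that repeat a pose let the fingers close. It gives the time, the measured TCP pose, the force and the opening at its end, in the units of the state.
- read_state(): the state, without advancing time (a new reading comes with each control period).
- camera(name): name is "scene" or "top" or "wrist"; returns a dict with "pixels" (480x640x3 uint8, red, green, blue), "z_map" (480x640 float32, m along the optical axis (not along the pixel's ray), 0 where there is no reading), "fov_y" (degrees; the focal length in pixels is half the picture's height over the tangent of half this angle, whatever the lens; pixels are square), "cx", "cy" (the principal point, pixels), "R" (3x3) and "t" (3): a world point X has camera coordinates R X + t. Camera axes: x right, y down, z forward; pixel columns grow to the right and rows downward; lengths in m; the calibration is good to about 2 mm. A picture is of the moment at which its call begins.
- close_job(): hands the job in, once; it reports no verdict.
Trained networks look in a picture, given as the dict that the camera call returned (one of the last four; its "shot" number tells which), for a name from the list of things; names that differ only in an ending like _2 or _b are one class to them, and where a whole thing is asked for, a point or a joint stands for the part that bears it (a point fixed in the world has none). Each returns a list of dicts, best first, with "p" (0 to 1); they miss things now and then, are a little off and sometimes report something else, mostly with a low value. They report only what shows in the picture. A call takes as long as a camera call. They do not tell look-alikes from the thing itself.
- search_frame(picture, name): "centre" ([x, y, z] in m, in world coordinates, good to about 4 mm: the middle of the surface that is visible of it).
The state is a dict: "t": time; "qpos": joint angles; "qd": joint speeds; "joint_efforts": joint torques, N m; "eef_pos": TCP position; "ee_rot": TCP orientation; "force": force on the tool from outside, world axes, zero at the start; "wrist_torque": the same for the moment, N m; "width": opening from 0.0 (shut) to 1.0 (fully open).
Only numpy, scipy, OpenCV 4.12 (cv2) and the standard library are available. Lean on these libraries where they do the work, as an engineer would, in place of code of your own. Each camera call takes 0.05 s, during which the arm holds its last target.

TASK

Push the thin dark board along the plywood sawing platform until its waste end (the end marked with a cross) sticks out over the platform's edge on the robot's left and the chalk cut line lies directly above that edge, parallel to it all along. Only push or slide it with the fingers: keep it flat on the platform, do not lift or tip it, and leave it lying there at rest. Leave the wax tin, plane, cup and screwdriver where they are.

Things in the scene. Friction and masses are not known exactly. Their poses are not given: they have to be found in the camera images.
- board: thin loose dark hardwood board, 100 (x) by 160 (y) by 8 thick (z), about 0.1 kg, flat on the platform. Origin: centre of its underside. Its +y end is the waste end, with a chalk cross; a white chalk cut line, 3 wide, crosses its top along x, 35 mm from the centre, 45 from that end. Starts turned up to 0.3 rad to the platform, the line roughly 60 to 170 mm short of the left edge. Plain wood friction.
- line_near (a point): end of the chalk cut line on the board's top face, at the board's -x side (50 mm from the centre line)
- line_far (a point): other end of the chalk cut line, at the board's +x side
- platform: fixed sawing platform: plywood top 270 (its x) by 340 (its y) on two runners, its flat top 60 mm above the bench. Origin: centre of its footprint, at bench height. Its +y points to the robot's left, within 0.4 rad. The board's place on it is the part nearer the robot; nothing else stands in the board's way.
- saw_edge (a point): middle of the platform's top edge on the robot's left (170 mm along the platform's +y, at top height, 60 mm above the bench). Axes as the platform's: x runs along the edge, y points outwards over the drop, z up.
- wax_tin: bystander: round metal tin, 57 across, 42 high, standing on the platform's side away from the robot. Origin: centre of its underside.
- block_plane: bystander: steel block plane, 50 by 160, 44 high, on the bench to the left of the platform. Origin: centre of its underside.
- steel_cup: bystander: open steel cup, 76 across, 55 high, on the bench to the right, far from the robot. Origin: centre of its underside.
- screwdriver: bystander: screwdriver lying on the bench to the right, near the robot.
Things that resemble listed ones, but are neither listed nor needed, are in the scene too. Of the things shaped like the board, the dark wooden one is meant.

How it is judged:
At the end, for the whole second after the job is handed in: The whole cut line (both of its ends) lies within 7 mm of the vertical above the platform's left edge, waste end outside, the board lies flat and still on the platform's top (not off its sides by more than 15 mm), released (y of line_near in the frame of saw_edge between -0.007 and 0.007 m and y of line_far in the frame of saw_edge between -0.007 and 0.007 m and x of board in the frame of platform between -0.1 and 0.06 m and z of board in the frame of platform between 0.057 and 0.063 m and angle between board's own z axis and vertical below 0.04 rad and linear speed of board below 0.01 m/s); the robot touches nothing.
It fails at once if the board is lifted more than 6 mm off the platform's top, tipped by more than 0.15 rad, or pushed off the platform (z of board in the frame of platform above 0.066 m or z of board in the frame of platform below 0.045 m or angle between board's own z axis and vertical above 0.15 rad).
It fails at once if the wax tin is moved by more than 15 mm (distance of wax_tin from where it was at the start of the episode above 0.015 m).
It fails at once if the block plane is moved by more than 15 mm (distance of block_plane from where it was at the start of the episode above 0.015 m).
It fails at once if the steel cup is moved by more than 15 mm (distance of steel_cup from where it was at the start of the episode above 0.015 m).
It fails at once if the screwdriver is moved by more than 15 mm (distance of screwdriver from where it was at the start of the episode above 0.015 m).
It also fails if it takes over 42 s, if anything falls off the work surface, if the arm or the gripper's body presses on something with over 40 N, if the wrist force passes 120 N, or if a joint passes its speed limit or range.

## Working session

There is one attempt and no reset: what is moved stays moved. The work goes in short steps, Python scripts to look and compute and a tool call to move; the robot and the scene stay as the last step left them, time stands still between calls to the robot, and variables do not carry over. Pictures are saved under pics/ and viewed, and the job is handed in when it is done.

Besides the shell and the picture viewer there is one more tool, called after "Emit:" by a JSON object that holds its "op" and its "data". arm_command: Moves the arm, as the interface text tells. Its arguments: {"type":"object","properties":{"moves":{"type":"array"}},"required":["moves"]}

```bash
mkdir -p pics; ls
cat > h.py <<'E'
import numpy as np, cv2
from bench import read_state, camera, close_job, search_frame
def f(p): return 240/np.tan(np.radians(p["fov_y"])/2)
def world(p,u,v,z=None):
    F=f(p)
    R=np.array(p["R"]);t=np.array(p["t"])
    if z is None: z=float(p["z_map"][int(round(v)),int(round(u))])
    c=np.array([(u-p["cx"])/F*z,(v-p["cy"])/F*z,z])
    return R.T@(c-t)
def onplane(p,u,v,h):
    F=f(p);R=np.array(p["R"]);t=np.array(p["t"])
    d=R.T@np.array([(u-p["cx"])/F,(v-p["cy"])/F,1]);o=-R.T@t
    return o+d*(h-o[2])/d[2]
def proj(p,X):
    c=np.array(p["R"])@np.array(X)+np.array(p["t"]);F=f(p)
    return c[0]/c[2]*F+p["cx"],c[1]/c[2]*F+p["cy"]
def save(p,n): cv2.imwrite("pics/"+n,p["pixels"][:,:,::-1])
E
python3 - <<'E'
from h import *
s=read_state();print(s["t"],s["eef_pos"],s["ee_rot"],s["width"])
for n in ["scene","top"]:
    p=camera(n);save(p,n+"0.png")
    for k in ["board","line_near","line_far","platform","wax_tin","block_plane"]:
        r=search_frame(p,k)
        print(n,k,[(np.round(x["centre"],3).tolist(),round(x["p"],2)) for x in r[:3]])
E
```

```text
pics
0.0 [0.26379607 0.62089292 0.25546376] [[-9.20389303e-01  3.91002809e-01 -5.78085219e-04]
 [ 3.91003232e-01  9.20388063e-01 -1.51191805e-03]
 [-5.91014710e-05 -1.61758639e-03 -9.99998690e-01]] 0.9970365940908076
scene board [([0.534, -0.082, 0.071], 0.82), ([0.811, 0.22, 0.005], 0.78), ([0.228, -0.28, 0.007], 0.72)]
scene line_near [([0.229, -0.283, 0.008], 0.92), ([0.812, 0.218, 0.008], 0.92), ([0.322, 0.185, 0.008], 0.86)]
scene line_far [([0.535, -0.078, 0.067], 0.94), ([0.326, 0.184, 0.008], 0.9), ([0.231, -0.28, 0.01], 0.86)]
scene platform [([0.601, -0.097, 0.061], 0.7)]
scene wax_tin [([0.662, -0.025, 0.103], 0.87)]
scene block_plane [([0.488, 0.385, 0.02], 0.61)]
top board [([0.315, 0.191, 0.011], 0.87), ([0.226, -0.275, 0.011], 0.66), ([0.526, -0.078, 0.071], 0.61)]
top line_near [([0.806, 0.226, 0.008], 0.87), ([0.221, -0.278, 0.008], 0.8), ([0.314, 0.189, 0.009], 0.77)]
top line_far [([0.317, 0.186, 0.007], 0.89), ([0.218, -0.279, 0.007], 0.68), ([0.528, -0.083, 0.066], 0.61)]
top platform [([0.577, -0.063, 0.058], 0.76)]
top wax_tin [([0.648, -0.016, 0.102], 0.64)]
top block_plane [([0.478, 0.391, 0.024], 0.59), ([0.651, -0.017, 0.104], 0.41)]
```

View pics/scene0.png

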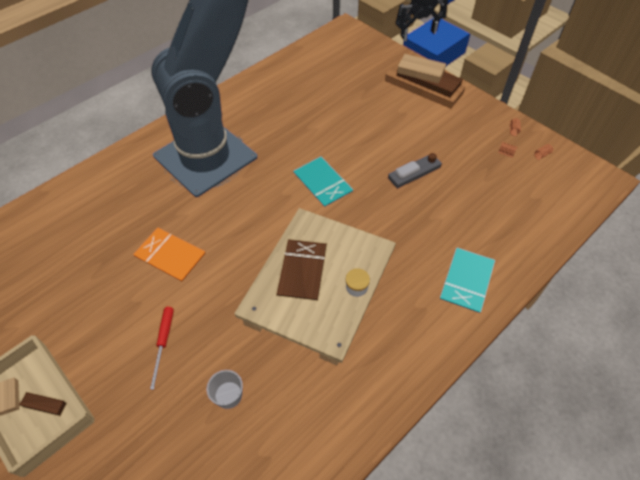

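View pics/top0.png

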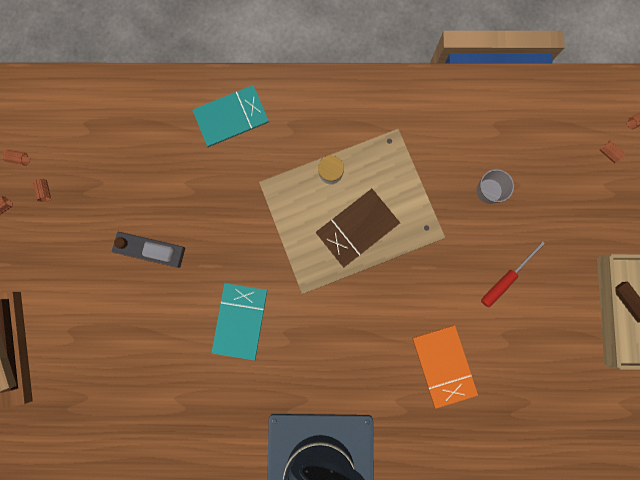

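```bash
cat >> h.py <<'E'
def hom(p,h):
    """pixel grid -> world xy at plane h"""
    v,u=np.mgrid[0:480,0:640]
    F=f(p);R=np.array(p["R"]);t=np.array(p["t"])
    d=np.stack([(u-p["cx"])/F,(v-p["cy"])/F,np.ones(u.shape)],-1)@R
    o=-R.T@t
    return o+d*((h-o[2])/d[...,2])[...,None]
def rect(W,mask):
    pts=W[mask][:,:2].astype(np.float32)*1000
    return pts
def measure(p,seed_b,verbose=True):
    F=f(p);R=np.array(p["R"]);t=np.array(p["t"])
    v,u=np.mgrid[0:480,0:640];z=p["z_map"]
    c=np.stack([(u-p["cx"])/F*z,(v-p["cy"])/F*z,z],-1)
    X=(c-t)@R
    im=p["pixels"].astype(int);s=im.sum(2)
    W6=hom(p,0.060);W8=hom(p,0.068)
    return X,im,W6,W8
E
python3 - <<'E'
from h import *
for n in ["top","scene"]:
    p=camera(n); X,im,W6,W8=measure(p,0)
    print(n, 'px size mm', 1000/f(p)*np.median(p["z_map"][200:260,300:360]), -np.array(p["R"]).T@np.array(p["t"]))
    for (u,v) in ([(302,280),(310,200),(380,210),(337,270)] if n=="top" else [(320,225),(300,280),(370,240),(290,225)]): print(X[v,u], im[v,u])
    m=(X[...,2]>0.045)&(X[...,2]<0.08)&(np.abs(X[...,0]-0.58)<.25)&(np.abs(X[...,1]+.06)<.25)
    m=m.astype(np.uint8)
    nn,l,st,ce=cv2.connectedComponentsWithStats(m); i=1+np.argmax(st[1:,4])
    cs,_=cv2.findContours((l==i).astype(np.uint8),cv2.RETR_EXTERNAL,cv2.CHAIN_APPROX_NONE)
    q=cv2.approxPolyDP(cv2.convexHull(max(cs,key=len)),8,True)[:,0]
    print('platform',q.tolist(),[np.round(onplane(p,a,b,.06)[:2],4).tolist() for a,b in q])
    s=im.sum(2)
    dk=((s<240)&(l==i)).astype(np.uint8)
    dk=cv2.morphologyEx(dk,cv2.MORPH_CLOSE,np.ones((9,9)))
    nn,l2,st,ce=cv2.connectedComponentsWithStats(dk); j=1+np.argmax(st[1:,4])
    cs,_=cv2.findContours((l2==j).astype(np.uint8),cv2.RETR_EXTERNAL,cv2.CHAIN_APPROX_NONE)
    cnt=max(cs,key=len)[:,0]
    pts=np.array([onplane(p,a,b,.068)[:2]*1000 for a,b in cnt],np.float32)
    print('board',cv2.minAreaRect(pts), cv2.boxPoints(cv2.minAreaRect(pts)).round(0).tolist(), st[j].tolist())
    bright=((im.min(2)>165)&(cv2.dilate((l2==j).astype(np.uint8),np.ones((3,3)))>0))
    print(bright.sum())
    big=cv2.resize(p["pixels"][150:310,230:450],None,fx=3.6,fy=3.6,interpolation=cv2.INTER_CUBIC) if n=="top" else cv2.resize(p["pixels"][200:365,230:410],None,fx=3.6,fy=3.6,interpolation=cv2.INTER_CUBIC)
    cv2.imwrite("pics/%s_z0.png"%n,big[:,:,::-1])
E
```

```text
top px size mm 2.2133327557893216 [ 0.36010907 -0.0125758   1.1258968 ]
[0.41067473 0.04239574 0.06106351] [179 153 114]
[0.59060455 0.02704958 0.05740562] [175 150 111]
[ 0.56673948 -0.12901172  0.06736228] [81 57 41]
[ 0.43315589 -0.03426915  0.06204872] [163 140 103]
platform [[398, 129], [444, 237], [302, 293], [259, 182]] [[0.7567, -0.1723], [0.5082, -0.2709], [0.3823, 0.0421], [0.6309, 0.1427]]
board ((527.4877319335938, -78.81031799316406), (98.99134826660156, 159.45040893554688), 38.63054275512695) [[439.0, -47.0], [539.0, -172.0], [616.0, -110.0], [516.0, 14.0]] [316, 189, 84, 78, 3194]
78
scene px size mm 2.565274857462069 [ 1.03296503 -0.48474804  1.11364422]
[0.46132124 0.04485993 0.06087814] [182 161 126]
[ 0.54830406 -0.10333097  0.0630868 ] [90 56 37]
[0.58170553 0.10499362 0.05840133] [193 171 133]
[ 0.40472329 -0.00883919  0.05584949] [179 157 121]
platform [[299, 208], [395, 243], [341, 362], [235, 315]] [[0.3817, 0.0436], [0.632, 0.1427], [0.7606, -0.1756], [0.5126, -0.273]]
board ((529.5816650390625, -80.20057678222656), (94.29061889648438, 157.58827209472656), 38.75261688232422) [[443.0, -48.0], [542.0, -171.0], [616.0, -112.0], [517.0, 11.0]] [277, 240, 49, 60, 2150]
0
```

```bash
cat >> h.py <<'E'
from scipy.spatial.transform import Rotation as Ro
def cmd(pos,yaw):
    """tool y at world angle yaw(deg), z down"""
    s=read_state();R0=np.array(s["ee_rot"]);p0=np.array(s["eef_pos"])
    a=np.radians(yaw);y=np.array([np.cos(a),np.sin(a),0]);z=np.array([0,0,-1.]);x=np.cross(y,z)
    Rt=np.stack([x,y,z],1)
    print("t",s["t"],"pos",p0.round(4),"yaw",np.degrees(np.arctan2(R0[1,1],R0[0,1])).round(2),"F",np.round(s["force"],2),"w",round(s["width"],3))
    print("shift",(R0.T@(np.array(pos)-p0)).round(4),"turn",Ro.from_matrix(R0.T@Rt).as_rotvec().round(4))
E
python3 - <<'E'
from h import *
cmd([.594,-.162,.18],38.6)
p=camera("top");print(proj(p,[.594,-.162,.06]))
E
```

```text
t 0.8 pos [0.264  0.6212 0.2563] yaw 66.98 F [ 0.39  0.29 -0.66] w 1.005
shift [-0.61   -0.5918  0.0763] turn [-1.000e-04  0.000e+00  4.953e-01]
(np.float64(394.29188233336447), np.float64(198.75848523643282))
```

View pics/top_z0.png

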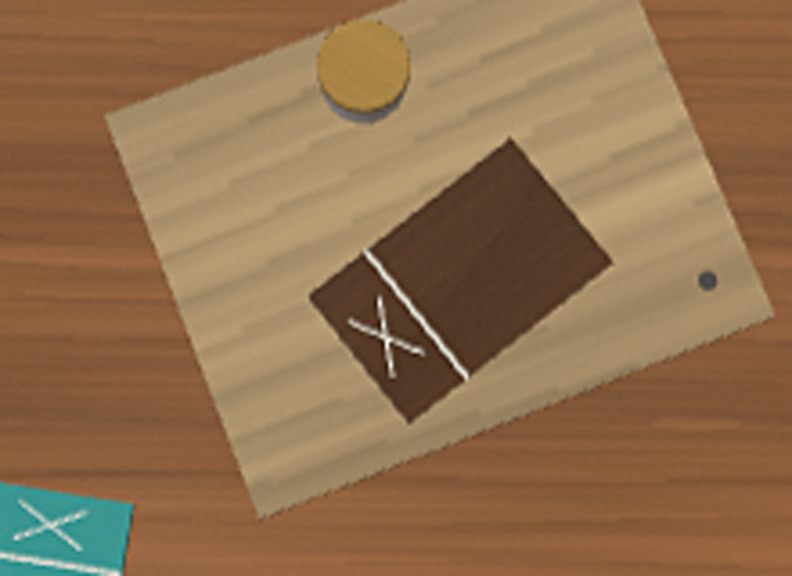

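Emit:
{"op": "arm_command", "data": {"moves": [[[0, -0.2, -0.2, 0, 0, 0, 0.15], [0, -0.2, -0.2, 0, 0, 0, 0.15], [0, -0.2, -0.2, 0, 0, 0, 0.15], [0, -0.2, -0.2, 0, 0, 0, 0.15], [0, -0.2, -0.2, 0, 0, 0, 0.15], [0, -0.61, -0.592, 0.076, 0, 0, 0.495], [0, -0.61, -0.592, 0.076, 0, 0, 0.495], [0, -0.61, -0.592, 0.076, 0, 0, 0.495], [0, -0.61, -0.592, 0.076, 0, 0, 0.495], [0, -0.61, -0.592, 0.076, 0, 0, 0.495], [0, -0.61, -0.592, 0.076, 0, 0, 0.495], [0, -0.61, -0.592, 0.076, 0, 0, 0.495], [0, -0.61, -0.592, 0.076, 0, 0, 0.495], [0, -0.61, -0.592, 0.076, 0, 0, 0.495], [0, -0.61, -0.592, 0.076, 0, 0, 0.495], [0, -0.61, -0.592, 0.076, 0, 0, 0.495], [0, -0.61, -0.592, 0.076, 0, 0, 0.495], [0, -0.61, -0.592, 0.076, 0, 0, 0.495], [0, -0.61, -0.592, 0.076, 0, 0, 0.495], [0, -0.61, -0.592, 0.076, 0, 0, 0.495]]]}}

```text
t: 2.85
eef_pos: [0.5937, -0.1609, 0.1802]
ee_rot: [[-0.625, 0.781, -0.0], [0.781, 0.625, 0.001], [0.001, 0.0, -1.0]]
force: [0.5, 1.0, -0.4]
width: 0.499
```

Run:
```python
from h import *
cmd([.594,-.162,.10],38.6)
p=camera("wrist");save(p,"w1.png")
X,im,_,_=measure(p,0)
cam=-np.array(p["R"]).T@np.array(p["t"]);print(cam)
# finger points: height between .1 and .25
m=(p["z_map"]>0)&(X[...,2]>.11)
print(m.sum(), X[m].min(0),X[m].max(0))
p=camera("scene");save(p,"s1.png")
```

```text
t 2.85 pos [ 0.5937 -0.1609  0.1802] yaw 38.67 F [ 0.55  1.   -0.42] w 0.499
shift [-0.0011 -0.0005  0.0802] turn [ 0.0004 -0.001   0.0012]
[ 0.54181588 -0.09468104  0.29746957]
52850 [ 0.53611264 -0.20129882  0.15603034] [ 0.64296295 -0.10989914  0.25065828]
```

View pics/w1.png

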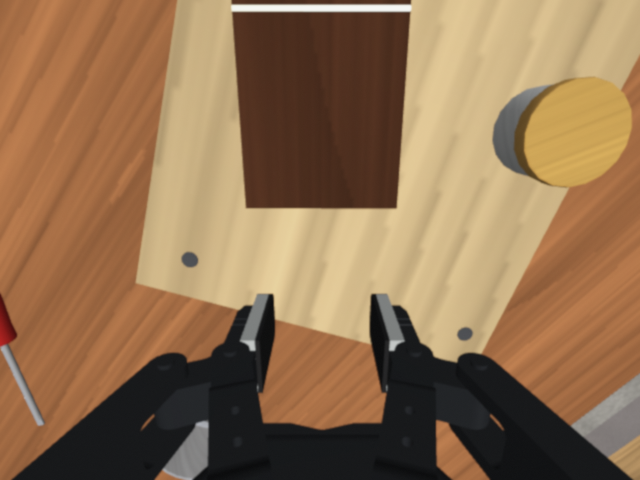

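View pics/s1.png

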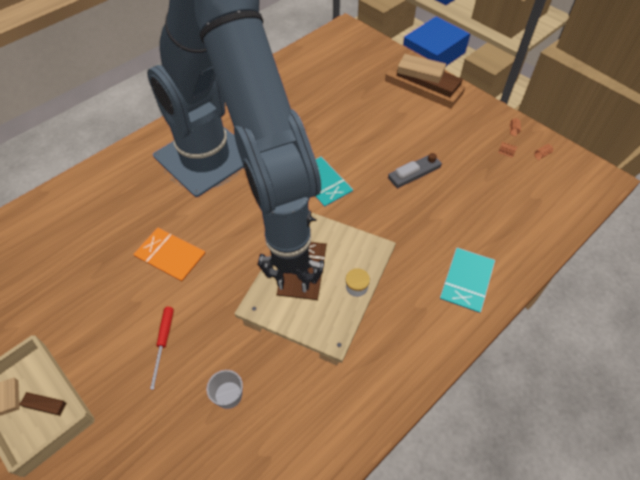

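Emit:
{"op": "arm_command", "data": {"moves": [[[0, -0.001, 0, 0.03, 0, 0, 0], [0, -0.001, 0, 0.06, 0, 0, 0], [0, -0.001, 0, 0.075, 0, 0, 0], [0, -0.001, 0, 0.086, 0, 0, 0], [0, -0.001, 0, 0.088, 0, 0, 0], [0, -0.001, 0, 0.088, 0, 0, 0]]]}}

```text
t: 3.55
eef_pos: [0.5948, -0.1624, 0.0928]
ee_rot: [[-0.625, 0.781, 0.0], [0.781, 0.625, -0.0], [-0.0, 0.0, -1.0]]
force: [-0.7, -0.5, -0.2]
width: 0.499
```

Run:
```python
from h import *
cmd([.594,-.162,.088],38.6)
p=camera("wrist");save(p,"w2.png")
X,im,_,_=measure(p,0)
s=read_state()
z=p["z_map"]
g=(im.max(2)-im.min(2)<25)&(z>0)
v,u=np.mgrid[0:480,0:640]
for lo,hi in ((200,320),(320,440)):
    m=g&(u>lo)&(u<hi)&(v>240)&(X[...,2]<.085)
    h=X[m];print(m.sum(),np.percentile(h[:,2],[0,1,3,10,50]).round(4))
    k=(X[m][:,2]<np.percentile(h[:,2],5))
    R=np.array(s["ee_rot"]);print("tip in tool frame",((h[k]-s["eef_pos"])@R).mean(0).round(4),((h-s["eef_pos"])@R).min(0).round(4),((h-s["eef_pos"])@R).max(0).round(4))
```

```text
t 3.55 pos [ 0.5948 -0.1624  0.0928] yaw 38.67 F [-0.67 -0.54 -0.2 ] w 0.499
shift [ 0.0008 -0.0003  0.0048] turn [0.0003 0.0003 0.0012]
539 [0.0006 0.0285 0.073  0.0745 0.0801]
tip in tool frame [-0.0373 -0.037   0.0364] [-0.1811 -0.0951  0.0082] [ 0.0134 -0.0203  0.0927]
518 [0.0727 0.0734 0.0739 0.0753 0.0802]
tip in tool frame [0.0055 0.0235 0.0195] [-0.0074  0.0219  0.0082] [0.0132 0.0353 0.0205]
```

View pics/w2.png

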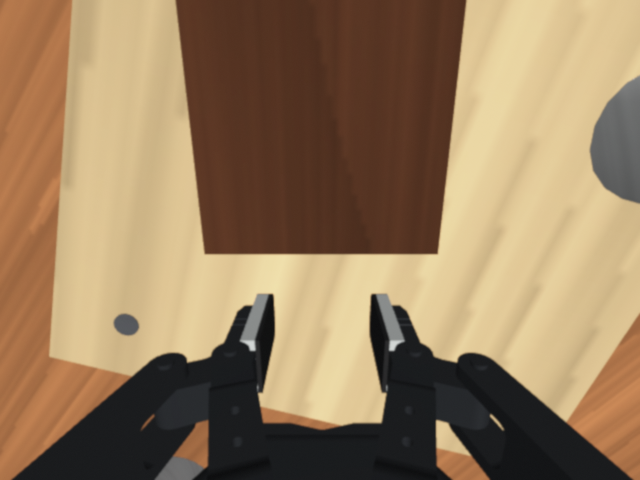

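Emit:
{"op": "arm_command", "data": {"moves": [[[0, 0, 0, 0.004, 0, 0, 0], [0, 0, 0, 0.006, 0, 0, 0], [0, 0, 0, 0.008, 0, 0, 0], [0, 0, 0, 0.0085, 0, 0, 0], [0, 0, 0, 0.0085, 0, 0, 0], [0, 0, 0, 0.0085, 0, 0, 0]]]}}

```text
t: 4.2
eef_pos: [0.5945, -0.163, 0.0838]
ee_rot: [[-0.624, 0.781, 0.0], [0.781, 0.624, -0.0], [-0.0, 0.0, -1.0]]
force: [-0.2, -0.0, 0.1]
width: 0.5
```

Run:
```python
from h import *
cmd([.594,-.162,.0835],38.6)
p=camera("wrist");save(p,"w3.png")
X,im,_,_=measure(p,0)
s=read_state();R=np.array(s["ee_rot"])
g=(im.max(2)-im.min(2)<25)&(p["z_map"]>0)
v,u=np.mgrid[0:480,0:640]
m=g&(u>340)&(u<420)&(v>280)&(v<395);T=(X[m]-s["eef_pos"])@R
print(T.max(0),T.min(0),X[m][:,2].min())
# board-end position in tool frame from wrist image: depth edge
for c in (230,320,420):
    col=im[:,c].sum(1); r=[k for k in range(200,330) if col[k]<240]
    print(c,max(r),((X[max(r)-3,c]-s["eef_pos"])@R).round(4),X[max(r)+6,c].round(4))
```

```text
t 4.2 pos [ 0.5945 -0.163   0.0838] yaw 38.61 F [-0.22 -0.05  0.06] w 0.5
shift [0.0011 0.0002 0.0003] turn [0.     0.     0.0002]
[0.01935276 0.0357193  0.01993379] [-0.00979267  0.01709146 -0.04589502] 0.06388776757022173
230 260 [ 0.0296 -0.0364  0.0174] [ 0.5502 -0.1695  0.0592]
320 260 [0.0296 0.0002 0.0175] [ 0.5804 -0.145   0.0599]
420 260 [0.0298 0.0407 0.017 ] [ 0.614  -0.1182  0.0598]
```

Run:
```python
from h import *
s=read_state();R0=np.array(s["ee_rot"]);p0=np.array(s["eef_pos"])
ty=np.radians(21.85);C=np.array([.5695,-.0646])
ex=np.array([np.cos(ty),np.sin(ty)]);ey=np.array([-ex[1],ex[0]])
th0=np.radians(38.61)-ty; d=.011+.080
yb=np.array([-np.sin(np.radians(38.61)),np.cos(np.radians(38.61))])
com=p0[:2]+yb*(.0285+.08); pc=np.array([(com-C)@ex,(com-C)@ey]);print("board in platform",pc.round(4),th0)
Rr=.1/np.sin(th0)
gap=.0285-.011
L=Rr*th0
for sdist in list(np.arange(0,.1401,.005)):
    if sdist<L: th=th0-sdist/Rr; P=pc+np.array([-Rr*(np.cos(th)-np.cos(th0)), Rr*(np.sin(th0)-np.sin(th))])
    else:
        th=0;P=pc+np.array([-Rr*(1-np.cos(th0)),Rr*np.sin(th0)+sdist-L])
    T=P-d*np.array([-np.sin(th),np.cos(th)])
    Wt=C+T[0]*ex+T[1]*ey
    sh=R0.T@np.r_[Wt-p0[:2],.0]
    print(round(sdist,3),sh[:2].round(4),"az",round(th0-th,4),"platform COM",P.round(4))
```

```text
board in platform [-0.0447  0.0033] 0.29251718263424964
0.0 [0.0175 0.    ] az 0.0 platform COM [-0.0447  0.0033]
0.005 [ 0.0225 -0.0013] az 0.0144 platform COM [-0.0461  0.0081]
0.01 [ 0.0275 -0.0025] az 0.0288 platform COM [-0.0474  0.0129]
0.015 [ 0.0326 -0.0036] az 0.0433 platform COM [-0.0487  0.0178]
0.02 [ 0.0376 -0.0047] az 0.0577 platform COM [-0.0499  0.0226]
0.025 [ 0.0427 -0.0056] az 0.0721 platform COM [-0.051   0.0275]
0.03 [ 0.0478 -0.0066] az 0.0865 platform COM [-0.0521  0.0324]
0.035 [ 0.0529 -0.0074] az 0.1009 platform COM [-0.0531  0.0373]
0.04 [ 0.058  -0.0082] az 0.1153 platform COM [-0.054   0.0422]
0.045 [ 0.0631 -0.0089] az 0.1298 platform COM [-0.0548  0.0471]
0.05 [ 0.0683 -0.0095] az 0.1442 platform COM [-0.0556  0.0521]
0.055 [ 0.0734 -0.01  ] az 0.1586 platform COM [-0.0563  0.057 ]
0.06 [ 0.0786 -0.0105] az 0.173 platform COM [-0.0569  0.062 ]
0.065 [ 0.0837 -0.0109] az 0.1874 platform COM [-0.0575  0.0669]
0.07 [ 0.0889 -0.0112] az 0.2019 platform COM [-0.058   0.0719]
0.075 [ 0.094  -0.0114] az 0.2163 platform COM [-0.0584  0.0769]
0.08 [ 0.0992 -0.0116] az 0.2307 platform COM [-0.0588  0.0819]
0.085 [ 0.1044 -0.0117] az 0.2451 platform COM [-0.059   0.0869]
0.09 [ 0.1095 -0.0117] az 0.2595 platform COM [-0.0592  0.0919]
0.095 [ 0.1147 -0.0117] az 0.2739 platform COM [-0.0594  0.0969]
0.1 [ 0.1199 -0.0115] az 0.2884 platform COM [-0.0594  0.1019]
0.105 [ 0.1248 -0.0105] az 0.2925 platform COM [-0.0594  0.1069]
0.11 [ 0.1296 -0.009 ] az 0.2925 platform COM [-0.0594  0.1119]
0.115 [ 0.1344 -0.0076] az 0.2925 platform COM [-0.0594  0.1169]
0.12 [ 0.1391 -0.0061] az 0.2925 platform COM [-0.0594  0.1219]
0.125 [ 0.1439 -0.0047] az 0.2925 platform COM [-0.0594  0.1269]
0.13 [ 0.1487 -0.0033] az 0.2925 platform COM [-0.0594  0.1319]
0.135 [ 0.1535 -0.0018] az 0.2925 platform COM [-0.0594  0.1369]
0.14 [ 0.1583 -0.0004] az 0.2925 platform COM [-0.0594  0.1419]
```

Emit:
{"op": "arm_command", "data": {"moves": [[[0, 0.004, 0, 0.0013, 0, 0, 0], [0, 0.009, 0, 0.0013, 0, 0, 0], [0, 0.013, 0, 0.0013, 0, 0, 0], [0, 0.0175, 0, 0.0013, 0, 0, 0], [0, 0.0225, -0.0013, 0.0013, 0, 0, 0.0144], [0, 0.0275, -0.0025, 0.0013, 0, 0, 0.0288], [0, 0.0326, -0.0036, 0.0013, 0, 0, 0.0433], [0, 0.0376, -0.0047, 0.0013, 0, 0, 0.0577], [0, 0.0427, -0.0056, 0.0013, 0, 0, 0.0721], [0, 0.0478, -0.0066, 0.0013, 0, 0, 0.0865], [0, 0.0529, -0.0074, 0.0013, 0, 0, 0.1009], [0, 0.058, -0.0082, 0.0013, 0, 0, 0.1153], [0, 0.058, -0.0082, 0.0013, 0, 0, 0.1153]]]}}

```text
t: 5.55
eef_pos: [0.5523, -0.1226, 0.0833]
ee_rot: [[-0.529, 0.848, 0.002], [0.848, 0.529, -0.001], [-0.002, 0.001, -1.0]]
force: [1.8, -1.2, 8.3]
width: 0.497
```

```bash
cat >> h.py <<'E'
def wristcheck(name):
    p=camera("wrist");save(p,name)
    X,im,_,_=measure(p,0);s=read_state();R=np.array(s["ee_rot"])
    for c in (290,320,350):
        col=im[:,c].sum(1); r=[k for k in range(150,400) if col[k]<260 and im[k,c,0]>im[k,c,2]+15]
        if r: print(c,max(r),((X[max(r)-3,c]-s["eef_pos"])@R).round(4))
E
python3 - <<'E'
from h import *
cmd([.594,-.162,.0835],38.6)
wristcheck("w4.png")
E
```

```text
t 5.55 pos [ 0.5523 -0.1226  0.0833] yaw 31.97 F [ 1.75 -1.21  8.29] w 0.497
shift [-0.0555  0.0145 -0.0001] turn [ 0.0014  0.0016 -0.1158]
290 296 [ 0.0143 -0.0124  0.0158]
320 296 [0.0145 0.0001 0.0155]
350 296 [0.0144 0.0125 0.0157]
```

View pics/w4.png

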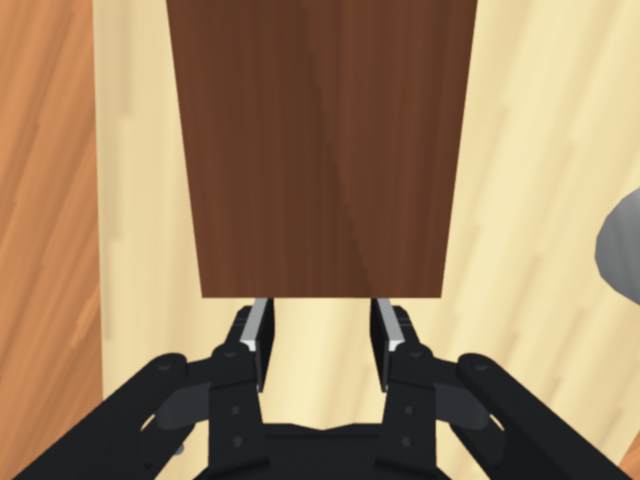

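Run:
```python
import numpy as np
th0=.2925;Rr=.1/np.sin(th0);L=Rr*th0;d=.093
def pose(s):
    if s<L: th=th0-s/Rr;P=np.array([-Rr*(np.cos(th)-np.cos(th0)),Rr*(np.sin(th0)-np.sin(th))])
    else: th=0;P=np.array([-Rr*(1-np.cos(th0)),Rr*np.sin(th0)+s-L])
    return P-d*np.array([-np.sin(th),np.cos(th)]),th
T0,t0=pose(.04)
fx=np.array([-np.sin(t0),np.cos(t0)]);fy=np.array([np.cos(t0),np.sin(t0)])
for s in np.arange(.045,.126,.005):
    T,th=pose(s);print(round(s,3),((T-T0)@fx).round(4),((T-T0)@fy).round(4),round(t0-th,4))
```

```text
0.045 0.005 -0.0013 0.0144
0.05 0.01 -0.0025 0.0288
0.055 0.0151 -0.0037 0.0433
0.06 0.0201 -0.0048 0.0577
0.065 0.0252 -0.0058 0.0721
0.07 0.0303 -0.0067 0.0865
0.075 0.0354 -0.0076 0.1009
0.08 0.0405 -0.0084 0.1153
0.085 0.0457 -0.0091 0.1298
0.09 0.0508 -0.0098 0.1442
0.095 0.0559 -0.0103 0.1586
0.1 0.0611 -0.0108 0.173
0.105 0.0661 -0.0103 0.1772
0.11 0.071 -0.0095 0.1772
0.115 0.0759 -0.0086 0.1772
0.12 0.0808 -0.0077 0.1772
0.125 0.0858 -0.0068 0.1772
```

Emit:
{"op": "arm_command", "data": {"moves": [[[0, 0, 0, -0.003, 0, 0, 0], [0, 0.005, -0.0013, -0.003, 0, 0, 0.0144], [0, 0.01, -0.0025, -0.003, 0, 0, 0.0288], [0, 0.0151, -0.0037, -0.003, 0, 0, 0.0433], [0, 0.0201, -0.0048, -0.003, 0, 0, 0.0577], [0, 0.0252, -0.0058, -0.003, 0, 0, 0.0721], [0, 0.0303, -0.0067, -0.003, 0, 0, 0.0865], [0, 0.0354, -0.0076, -0.003, 0, 0, 0.1009], [0, 0.0405, -0.0084, -0.003, 0, 0, 0.1153], [0, 0.0457, -0.0091, -0.003, 0, 0, 0.1298], [0, 0.0508, -0.0098, -0.003, 0, 0, 0.1442], [0, 0.0559, -0.0103, -0.003, 0, 0, 0.1586], [0, 0.0611, -0.0108, -0.003, 0, 0, 0.173], [0, 0.0661, -0.0103, -0.003, 0, 0, 0.1772], [0, 0.071, -0.0095, -0.003, 0, 0, 0.1772], [0, 0.071, -0.0095, -0.003, 0, 0, 0.1772]]]}}

```text
t: 7.2
eef_pos: [0.506, -0.0667, 0.0855]
ee_rot: [[-0.373, 0.928, -0.0], [0.928, 0.373, 0.0], [0.0, -0.0, -1.0]]
force: [0.1, 0.7, 0.1]
width: 0.499
```

Run:
```python
from h import *
cmd([.594,-.162,.0835],38.6)
wristcheck("w5.png")
for n in ("top","scene"):
    p=camera(n)
    big=cv2.resize(p["pixels"][150:310,230:450],None,fx=3.6,fy=3.6,interpolation=cv2.INTER_CUBIC) if n=="top" else cv2.resize(p["pixels"][190:355,230:410],None,fx=3.6,fy=3.6,interpolation=cv2.INTER_CUBIC)
    cv2.imwrite("pics/%s_z2.png"%n,big[:,:,::-1])
```

```text
t 7.2 pos [ 0.506  -0.0667  0.0855] yaw 21.92 F [0.06 0.68 0.11] w 0.499
shift [-0.1212  0.0461  0.0019] turn [-0.     -0.0004 -0.2912]
290 292 [ 0.0155 -0.0128  0.0182]
320 293 [ 0.0154 -0.0002  0.0176]
350 293 [0.0147 0.0126 0.019 ]
```

View pics/w5.png

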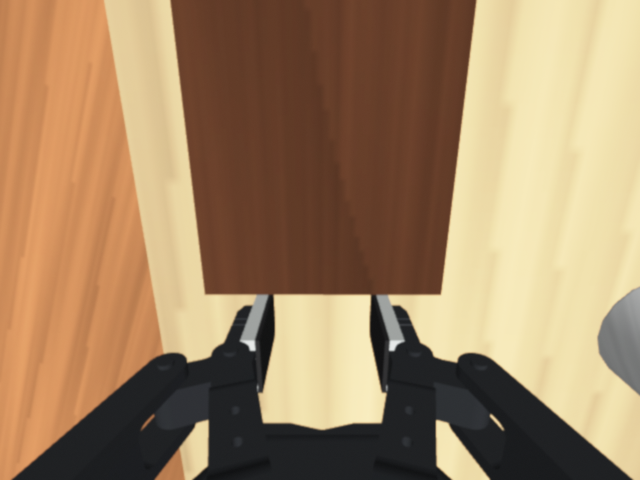

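View pics/top_z2.png

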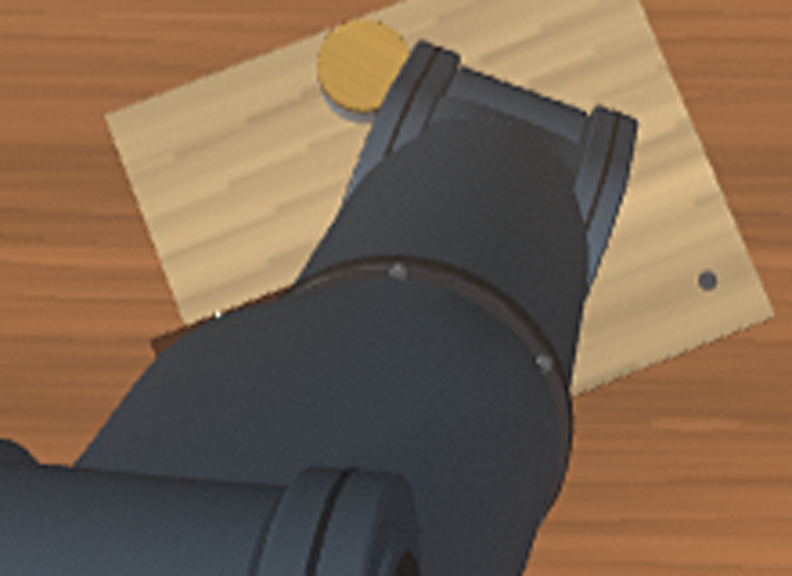

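View pics/scene_z2.png

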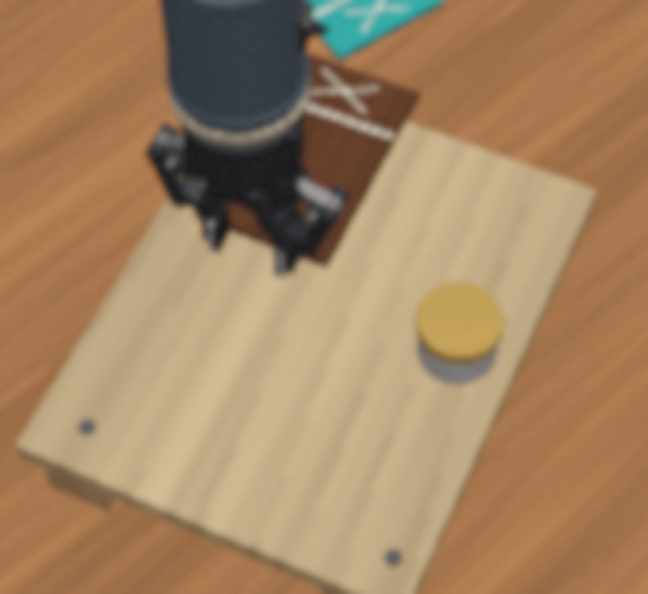

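Run:
```python
from h import *
p=camera("scene")
# zoom coords -> px
def px(a,b): return 230+a/3.6-.36,190+b/3.6-.36
C=np.array([.5695,-.0646]);ty=np.radians(21.85);ex=np.array([np.cos(ty),np.sin(ty)]);ey=np.array([-ex[1],ex[0]])
def pl(w): return ((w[:2]-C)@ex).round(4),((w[:2]-C)@ey).round(4)
for a,b,h in [(395,137,.068),(310,106,.068),(418,95,.068),(325,265,.068),(595,190,.06),(410,125,.06),(500,157,.06)]:
    print((a,b),pl(onplane(p,*px(a,b),h)))
for k in ("board","line_near","line_far"):
    print(k,[(pl(np.array(x["centre"])),x["centre"][2].__round__(3),round(x["p"],2)) for x in search_frame(p,k)[:4]])
```

```text
(395, 137) (np.float64(-0.0088), np.float64(0.1497))
(310, 106) (np.float64(-0.0754), np.float64(0.1498))
(418, 95) (np.float64(-0.0087), np.float64(0.1909))
(325, 265) (np.float64(-0.0092), np.float64(0.0319))
(595, 190) (np.float64(0.1344), np.float64(0.1707))
(410, 125) (np.float64(-0.0055), np.float64(0.1694))
(500, 157) (np.float64(0.0636), np.float64(0.1697))
board [((np.float64(0.329), np.float64(0.1749)), 0.006, 0.7), ((np.float64(-0.1018), np.float64(0.315)), 0.007, 0.69), ((np.float64(-0.0364), np.float64(0.1371)), 0.073, 0.65), ((np.float64(-0.3985), np.float64(-0.0711)), 0.003, 0.58)]
line_near [((np.float64(0.3287), np.float64(0.1748)), 0.008, 0.95), ((np.float64(-0.1029), np.float64(0.3152)), 0.004, 0.9), ((np.float64(-0.0378), np.float64(0.1329)), 0.064, 0.73), ((np.float64(-0.3988), np.float64(-0.0742)), 0.006, 0.63)]
line_far [((np.float64(0.329), np.float64(0.1719)), 0.008, 0.84), ((np.float64(-0.0343), np.float64(0.138)), 0.064, 0.66), ((np.float64(-0.3972), np.float64(-0.0783)), 0.011, 0.65), ((np.float64(-0.1005), np.float64(0.3119)), 0.006, 0.58)]
```

Emit:
{"op": "arm_command", "data": {"moves": [[[0, 0.004, 0, 0, 0, 0, 0], [0, 0.008, 0, 0, 0, 0, 0], [0, 0.012, 0, 0, 0, 0, 0], [0, 0.015, 0, 0, 0, 0, 0], [0, 0.017, 0, 0, 0, 0, 0], [0, 0.018, 0, 0, 0, 0, 0], [0, 0.018, 0, 0, 0, 0, 0]]]}}

```text
t: 8.25
eef_pos: [0.4994, -0.0506, 0.0855]
ee_rot: [[-0.373, 0.928, -0.0], [0.928, 0.373, 0.0], [0.0, -0.0, -1.0]]
force: [-0.1, 0.5, 0.1]
width: 0.497
```

Run:
```python
from h import *
cmd([.594,-.162,.0835],38.6)
wristcheck("w6.png")
p=camera("scene")
big=cv2.resize(p["pixels"][190:300,270:410],None,fx=5,fy=5,interpolation=cv2.INTER_CUBIC)
cv2.imwrite("pics/scene_z3.png",big[:,:,::-1])
```

```text
t 8.25 pos [ 0.4994 -0.0506  0.0855] yaw 21.87 F [-0.11  0.5   0.12] w 0.497
shift [-0.1386  0.0463  0.002 ] turn [-1.000e-04 -2.000e-04 -2.919e-01]
290 293 [ 0.0149 -0.0127  0.0178]
320 294 [ 0.0145 -0.0001  0.0175]
350 293 [0.0148 0.0125 0.0178]
```

View pics/scene_z3.png

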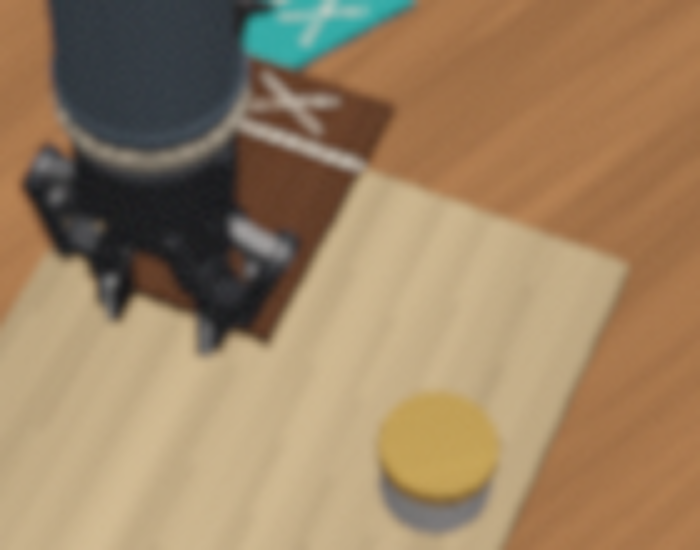

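Emit:
{"op": "arm_command", "data": {"moves": [[[0, -0.01, 0, 0, 0, 0, 0], [0, -0.03, 0, 0, 0, 0, 0], [0, -0.03, 0, -0.04, 0, 0, 0], [0, -0.03, 0, -0.09, 0, 0, 0], [0, -0.03, 0, -0.14, 0, 0, 0], [0, -0.03, 0, -0.17, 0, 0, 0], [0, -0.37, -0.15, -0.17, 0, 0, 0], [0, -0.37, -0.15, -0.17, 0, 0, 0], [0, -0.37, -0.15, -0.17, 0, 0, 0], [0, -0.37, -0.15, -0.17, 0, 0, 0], [0, -0.37, -0.15, -0.17, 0, 0, 0], [0, -0.37, -0.15, -0.17, 0, 0, 0], [0, -0.37, -0.15, -0.17, 0, 0, 0], [0, -0.37, -0.15, -0.17, 0, 0, 0], [0, -0.37, -0.15, -0.17, 0, 0, 0], [0, -0.37, -0.15, -0.17, 0, 0, 0]]]}}

```text
t: 9.95
eef_pos: [0.4974, -0.4507, 0.255]
ee_rot: [[-0.371, 0.929, -0.001], [0.929, 0.371, 0.001], [0.001, -0.0, -1.0]]
force: [-0.2, -0.1, -0.5]
width: 0.502
```

```bash
cat > fin.py <<'E'
import sys
from h import *
tag=sys.argv[1]
cmd([.594,-.162,.0835],38.6)
C=np.array([.5695,-.0646]);ty=np.radians(21.85);ex=np.array([np.cos(ty),np.sin(ty)]);ey=np.array([-ex[1],ex[0]])
for n in ("top","scene"):
    p=camera(n)
    # rectify: platform-frame orthophoto at z=.06 and z=.068, 2 px/mm ; x in [-.14,.14], y in [.0,.24]
    for h in (.06,.068):
        mx=np.zeros((500,560),np.float32);my=mx.copy()
        for r in range(500):
            for c in range(560):
                X=C+(-.14+c/2000)*ex+(.25-r/2000)*ey
                mx[r,c],my[r,c]=proj(p,[X[0],X[1],h])
        o=cv2.remap(p["pixels"],mx,my,cv2.INTER_CUBIC)
        cv2.imwrite(f"pics/{tag}_{n}_{int(h*1000)}.png",o[:,:,::-1])
        g=o.astype(int)
        if h==.06:
            # left edge: green/blue gradient at columns right of board
            e=[]
            for c in list(range(40,70,3))+list(range(300,540,6)):
                s=cv2.GaussianBlur(o[100:230,c:c+1].astype(np.float32),(1,9),0)[:,0]
                d=np.diff(s[:,2]) # blue channel rises going onto plywood
                k=np.argmax(d);e.append((-.14+c/2000,.25-(100+k+.5)/2000,d[k]))
            e=np.array(e);ok=np.abs(e[:,1]-np.median(e[:,1]))<.006
            a=np.polyfit(e[ok,0],e[ok,1],1);print(n,"edge y(x)",a.round(4),"n",ok.sum(),"rms",np.std(e[ok,1]-np.polyval(a,e[ok,0])).round(5))
        else:
            l=[]
            for c in range(60,290,3):
                col=o[100:230,c].min(1).astype(float)
                if col.max()>110:
                    w=np.clip(col-90,0,None);k=np.argmax(col);lo=max(0,k-8);w=w[lo:k+9]
                    l.append((-.14+c/2000,.25-(100+lo+(w*np.arange(len(w))).sum()/w.sum())/2000))
            l=np.array(l)
            for _ in range(3):
                b=np.polyfit(l[:,0],l[:,1],1);r=l[:,1]-np.polyval(b,l[:,0]);l=l[np.abs(r)<max(.002,2*r.std())]
            print(n,"line x",l[:,0].min().round(4),l[:,0].max().round(4),"fit",b.round(4))
            for x in (l[:,0].min(),l[:,0].max()): print("   offset line-edge mm",1000*(np.polyval(b,x)-np.polyval(a,x)))
E
python3 fin.py a
```

```text
t 9.95 pos [ 0.4974 -0.4507  0.255 ] yaw 21.77 F [-0.16 -0.07 -0.48] w 0.502
shift [0.2321 0.1969 0.1716] turn [-0.0003 -0.0009 -0.2937]
top edge y(x) [0.0045 0.1699] n 50 rms 0.00067
top line x -0.11 0.001 fit [0.0056 0.1656]
   offset line-edge mm -4.410954549781909
   offset line-edge mm -4.288258464974604
scene edge y(x) [-0.0105  0.1728] n 50 rms 0.00129
scene line x -0.11 -0.008 fit [-0.0064  0.1657]
   offset line-edge mm -7.50408710302991
   offset line-edge mm -7.089094899575599
```

View pics/a_top_60.png

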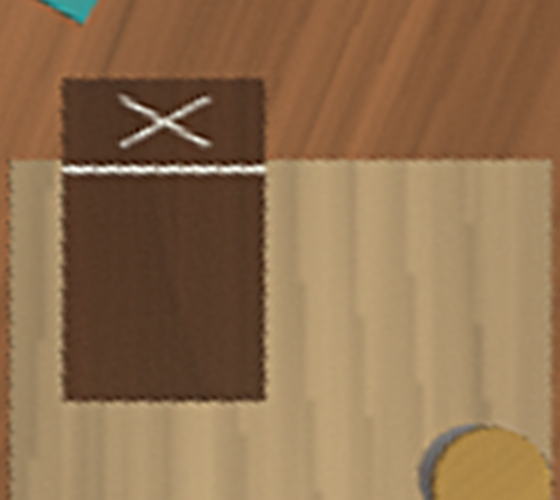

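View pics/a_scene_60.png

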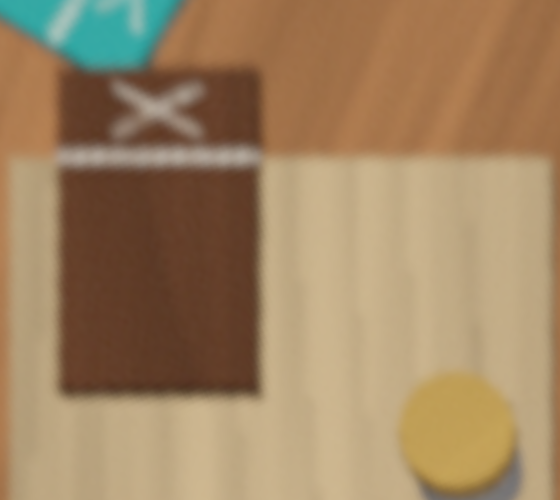

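View pics/a_scene_68.png

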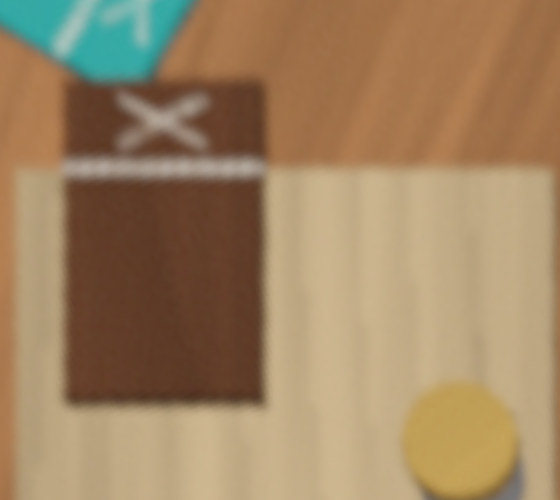

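Run:
```python
from h import *
C=np.array([.5695,-.0646]);ty=np.radians(21.85);ex=np.array([np.cos(ty),np.sin(ty)]);ey=np.array([-ex[1],ex[0]])
w=C-.059*ex+.014*ey
print(w);cmd([w[0],w[1],.255],21.85)
```

```text
[ 0.50952799 -0.07356424]
t 10.05 pos [ 0.4984 -0.449   0.2554] yaw 21.93 F [0.16 0.15 0.39] w 0.503
shift [0.3441 0.1505 0.0008] turn [ 0.0005 -0.0009  0.0014]
```

Emit:
{"op": "arm_command", "data": {"moves": [[[0, 0.344, 0.15, 0, 0, 0, 0], [0, 0.344, 0.15, 0, 0, 0, 0], [0, 0.344, 0.15, 0, 0, 0, 0], [0, 0.344, 0.15, 0, 0, 0, 0], [0, 0.344, 0.15, 0, 0, 0, 0], [0, 0.344, 0.15, 0, 0, 0, 0], [0, 0.344, 0.15, 0, 0, 0, 0], [0, 0.344, 0.15, 0, 0, 0, 0], [0, 0.344, 0.15, 0, 0, 0, 0], [0, 0.344, 0.15, 0.05, 0, 0, 0], [0, 0.344, 0.15, 0.1, 0, 0, 0], [0, 0.344, 0.15, 0.14, 0, 0, 0], [0, 0.344, 0.15, 0.16, 0, 0, 0], [0, 0.344, 0.15, 0.168, 0, 0, 0], [0, 0.344, 0.15, 0.17, 0, 0, 0], [0, 0.344, 0.15, 0.17, 0, 0, 0]]]}}

```text
t: 11.65
eef_pos: [0.5097, -0.0752, 0.0864]
ee_rot: [[-0.372, 0.928, 0.001], [0.928, 0.372, -0.0], [-0.001, 0.001, -1.0]]
force: [-0.1, -0.3, 0.4]
width: 0.5
```

Run:
```python
from h import *
C=np.array([.5695,-.0646]);ty=np.radians(21.85);ex=np.array([np.cos(ty),np.sin(ty)]);ey=np.array([-ex[1],ex[0]])
w=C-.059*ex+.0446*ey
print(w);cmd([w[0],w[1],.0855],21.85);wristcheck("w7.png")
```

```text
[ 0.49813934 -0.0451625 ]
t 11.65 pos [ 0.5097 -0.0752  0.0864] yaw 21.86 F [-0.14 -0.29  0.37] w 0.5
shift [0.0322 0.0004 0.0009] turn [0.0012 0.0007 0.0002]
290 234 [ 0.0406 -0.0123  0.0192]
320 234 [ 0.0405 -0.0003  0.0194]
350 233 [0.041  0.0117 0.0194]
```

View pics/w7.png

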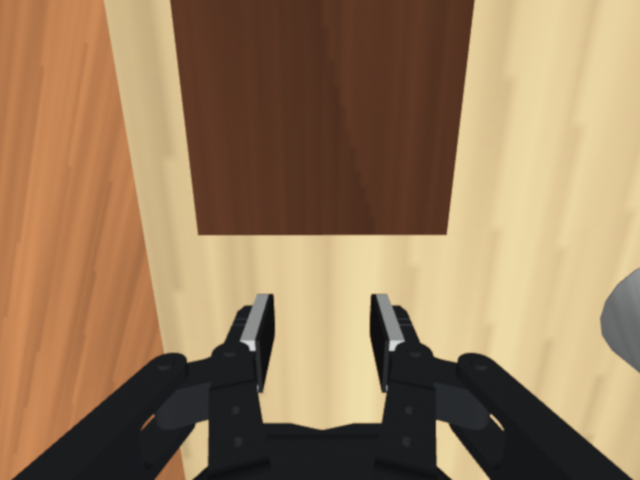

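Emit:
{"op": "arm_command", "data": {"moves": [[[0, 0.01, 0, 0.001, 0, 0, 0], [0, 0.018, 0, 0.001, 0, 0, 0], [0, 0.023, 0, 0.001, 0, 0, 0], [0, 0.026, 0, 0.001, 0, 0, 0], [0, 0.028, 0, 0.001, 0, 0, 0], [0, 0.03, 0, 0.001, 0, 0, 0], [0, 0.0315, 0, 0.001, 0, 0, 0], [0, 0.0315, 0, 0.001, 0, 0, 0], [0, 0.02, 0, 0.001, 0, 0, 0], [0, 0, 0, 0.001, 0, 0, 0], [0, 0, 0, 0.001, 0, 0, 0]]]}}

```text
t: 12.8
eef_pos: [0.5102, -0.0783, 0.0846]
ee_rot: [[-0.37, 0.929, 0.001], [0.929, 0.37, -0.002], [-0.002, 0.0, -1.0]]
force: [0.6, 0.2, -0.1]
width: 0.498
```

Emit:
{"op": "arm_command", "data": {"moves": [[[0, 0, 0, -0.04, 0, 0, 0], [0, 0, 0, -0.09, 0, 0, 0], [0, 0, 0, -0.14, 0, 0, 0], [0, 0, 0, -0.17, 0, 0, 0], [0, 0, 0, -0.17, 0, 0, 0], [0, -0.34, -0.15, -0.17, 0, 0, 0], [0, -0.34, -0.15, -0.17, 0, 0, 0], [0, -0.34, -0.15, -0.17, 0, 0, 0], [0, -0.34, -0.15, -0.17, 0, 0, 0], [0, -0.34, -0.15, -0.17, 0, 0, 0], [0, -0.34, -0.15, -0.17, 0, 0, 0], [0, -0.34, -0.15, -0.17, 0, 0, 0], [0, -0.34, -0.15, -0.17, 0, 0, 0], [0, -0.34, -0.15, -0.17, 0, 0, 0], [0, -0.34, -0.15, -0.17, 0, 0, 0], [0, -0.34, -0.15, -0.17, 0, 0, 0]]]}}

```text
t: 14.4
eef_pos: [0.4969, -0.4449, 0.2538]
ee_rot: [[-0.374, 0.928, -0.0], [0.928, 0.374, 0.002], [0.002, 0.0, -1.0]]
force: [0.4, 0.7, 1.4]
width: 0.497
```

```bash
python3 fin.py b
python3 - <<'E'
import cv2,numpy as np
a=[cv2.imread(f"pics/b_{n}_{h}.png")[60:260,20:400] for n in("top","scene") for h in (60,68)]
cv2.imwrite("pics/b_all.png",np.vstack([np.hstack(a[:2]),np.hstack(a[2:])]))
E
```

```text
t 14.4 pos [ 0.4969 -0.4449  0.2538] yaw 21.94 F [0.35 0.68 1.35] w 0.497
shift [0.2258 0.1957 0.1707] turn [ 0.0004 -0.0017 -0.2908]
top edge y(x) [-0.0008  0.1703] n 50 rms 0.00044
top line x -0.1085 -0.0095 fit [-0.0169  0.1692]
   offset line-edge mm 0.6282907566878826
   offset line-edge mm -0.9684045629569926
scene edge y(x) [0.0029 0.1717] n 44 rms 0.00073
scene line x -0.1085 -0.0095 fit [-0.0026  0.1714]
   offset line-edge mm 0.2919932108851331
   offset line-edge mm -0.2567079063218458
```

View pics/b_all.png

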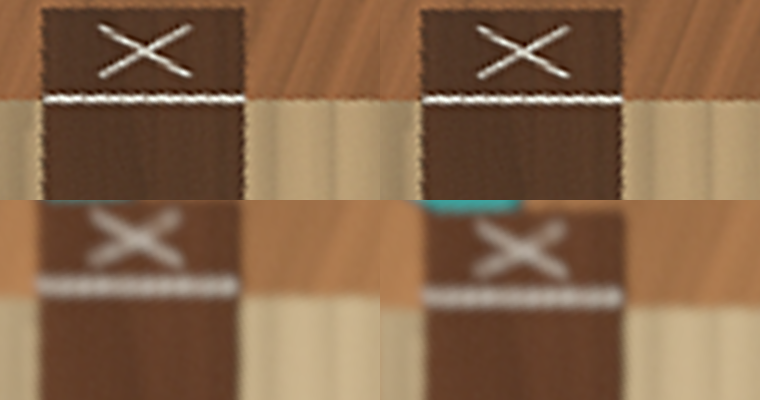

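```bash
python3 -c "
from bench import *
print(close_job())"
```

```text
the job is handed in; nothing more can be done
None
```

I pushed the board to the left edge with the half-open fingers against its right-hand end: first along a shallow curve that squared it to the platform, then straight. The first stop was about 4 to 7 mm short. After a look with the arm clear, a second short push of about 6 mm closed the gap. I then moved the arm away and handed the job in at about 14.5 s.

**Last checks:**

| Check | Result |
|---|---|
| Top camera, line against edge | about +0.6 mm at the near end, −1.0 mm at the far end |
| Scene camera, line against edge | about +0.3 mm at the near end, −0.3 mm at the far end |
| Allowed | ±7 mm |
| Board centre, x on the platform | about −0.059 m (allowed −0.1 to 0.06) |

- **Board:** the cross hangs outside the edge and the board looks flat in both views. I did not measure its height or tilt at the end.
- **Camera agreement:** at the first stop the two cameras disagreed by about 3 mm on how short the line was. At the end they agreed to within 1 mm.
- **Finger contact:** during the first push the fingertips rubbed the platform with about 8 N, so I raised them by about 2 mm and finished without contact.
- **Other things:** the arm stayed well clear of the tin, plane, cup and screwdriver. I did not measure their positions again afterwards.

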